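# Load the drinks chiller and set its dial

## Task

Keep the two opened drinks at the front of the worktop cold: stand each soda can in a round well of the chiller, one in each, keeping the cans upright on the way so that nothing spills and lowering them in gently, not dropping them. Turn the chiller's dial until its white pointer is at the blue mark of the scale. Leave the tomato, onion, garlic and glass tumbler where they are.

Things in the scene. Friction and masses are not known exactly. Their poses are not given: they have to be found in the camera images.
- chiller: Low drinks chiller, heavy, does not move: 120 mm deep (x) by 290 mm wide (y), aluminium with black trim. Origin: centre of its underside; x points to its back, y to its left, z up. Its left part is a block with two round wells (rim 86 mm high); its right part is a lower control deck, 70 mm high, with the dial and its scale.
- well_left (a point): Centre of the floor of the left round well: inner diameter 75 mm, floor 24 mm above the worktop, rim 62 mm above this point. The two wells are 82 mm apart between centres.
- well_right (a point): Centre of the floor of the right round well, next to the control deck; same size as the left one.
- dial (a joint): Angle of the dial, which turns about the vertical, clockwise seen from above as the value grows: 0 at the off ring (pointer to the front left of the dial), stop at 4.71. Smooth, stays where it is left. The scale has the off ring and six marks 0.785 rad apart, all black but the third after the ring, which is blue, bigger and points straight to the back of the chiller: the pointer is on it at 2.356.
- dial_grip (a point): On the dial's axis, at the middle of its finger bar's length, which is 50 mm long, 14 mm wide and stands from 6 to 28 mm above the deck on a round black skirt of 58 mm diameter. This point is 27 mm above the deck, 1 mm below the bar's top; take the bar's direction from the pointer.
- dial_pointer (a point): Outer end of the white pointer line on the top of the finger bar, 27 mm from the dial's axis; the bar lies along the line from the axis to this point.
- blue_mark (a point): Middle of the blue mark on the deck, 41 mm from the dial's axis, straight behind it.
- can_1: Orange soda can, opened, 66 mm diameter, 115 mm high, about 0.25 kg, standing on the front half of the worktop within the arm's reach (not the one far back on the right by the wooden box, which is fixed). Origin: centre of its underside; z is its axis.
- can_2: The other orange soda can, the same.
- tomato: Red tomato, 56 x 58 x 62 mm, bystander. Origin: centre of its underside.
- tumbler: Clear glass tumbler, 80 mm diameter, 91 mm high, bystander behind the chiller. Origin: centre of its underside.
- onion: Brown onion, 71 mm, bystander on the right. Origin: centre of its underside.
- garlic: White garlic bulb, 60 mm, bystander on the right. Origin: centre of its underside.

How it is judged:
By the outcome, as a careful person would: the job done as asked, in the order asked, and still so for the second after the job is handed in, with the robot touching nothing.
It also fails if it takes over 72 s, if anything falls off the work surface, if the arm or the gripper's body presses on something with over 40 N, if the wrist force passes 120 N, or if a joint passes its speed limit or range.

## Robot

A 6-joint arm with a two-finger parallel gripper is mounted at the origin on a cart in front of the work surface, level with it; the furniture and walls round the work are solid. World frame = base frame: x ahead of the robot, y to its left, z up, the work surface at z = 0. Lengths are in mm, angles in rad, forces in N, time in s.
With the tool pointing down it reaches from about 350 to 975 mm from the base axis. Payload 7.1 kg.
Tool frame: the origin (TCP) lies at the very end of the fingers, on their centre line; the grasp point (between the pads) lies 19 mm behind it; x points along the fingers, y is the direction in which the jaws open and shut, and the axes are right-handed (so a half turn about x gives the same grasp; the last joint's range is limited). The gripper opens to 88 mm and grips with 3 to 60 N. Pads are 20 mm wide; open, the fingers measure 115 mm over their backs; the gripper's body (75 mm by 178 mm) begins 61 mm behind the grasp point.
Start: joints at [1.185, 0.423, 1.63, -0, 1.089, -0.019], TCP at [224.112, 583.42, 222.675] pointing down, gripper open.
Joint ranges: [-3, 3], [-0.9, 2.11], [0.09, 2.58], [-1.31, 4.45], [0.11, 2.69], [-2.54, 2.54]. Speed limits (rad/s): [2.39, 2.39, 3.01, 3.14, 3.14, 3.14].

## Interface

Orientations are given as a rotation vector (axis times angle).
In Python, from workcell import ctrl gives the robot as it stands. The module is installed in compiled form; this text tells all that it offers.
- The arm moves only by the tool carry_out, never from a script. Its argument "commands" is a list of rows, each a list of 6 numbers: the shift along the tool's x, y, z in m, then the turn, a rotation vector about the tool's x, y, z in degrees. In form: [[tx, ty, tz, rx, ry, rz], ...]. A call has 1 to 8 rows; each row shifts and turns the pose as measured when the row begins, along the tool's axes as they then stand; what a row does not reach is not made up. A row lasts 1/8 s, in which the tool goes at most 62.5 mm and 10.7 degrees, less where a joint would pass 70% of its speed; a pose out of reach is approached as far as the arm can. A call with a gripper value outside its range is refused whole. "grip" is the closure, from 0 (fully open) to 1 (shut), set as the call begins (left out, the last holds). The fingers move at their own pace and stop on an object; the grip force is fixed at half the most. Time passes only in rows, so rows that do not move let the fingers close. It gives the time, the measured TCP pose, the force and the opening at its end, in the units of the state.
- ctrl.get_obs(): the state, without advancing time (a new reading comes with each control period).
- ctrl.get_image(name): name is "side" or "top" or "wrist"; returns a dict with "pixels" (384x512x3 uint8, blue, green, red), "intrinsics" (3x3 intrinsics, pixels), "rvec" (rotation vector, rad) and "tvec" (3), from world to camera coordinates, as OpenCV has them. Camera axes: x right, y down, z forward; pixel columns grow to the right and rows downward; lengths in mm; the calibration is good to about 2 mm. A picture is of the moment at which its call begins. There is no depth.
- ctrl.close_job(): hands the job in, once; it reports no verdict.
The state is a dict: "t": time; "qpos": joint angles; "qvel": joint speeds; "joint_torque": joint torques, N m; "ee_pos": TCP position; "orientation": TCP orientation; "ft_force": force on the tool from outside, world axes, zero at the start; "moment": the same for the moment, N m; "width": finger opening in mm.
Only numpy, scipy, OpenCV 4.12 (cv2) and the standard library are available. Lean on these libraries where they do the work, as an engineer would, in place of code of your own. Each camera call takes 0.05 s, during which the arm holds its last target. There are 200 camera calls.

## Working session

There is one attempt and no reset: what is moved stays moved. The work goes in short steps, Python scripts to look and compute and a tool call to move; the robot and the scene stay as the last step left them, time stands still between calls to the robot, and variables do not carry over. Pictures are saved under pics/ and viewed, about 8 in all and at most 12, crops included, and the job is handed in when it is done.

Besides the shell and the picture viewer there is one more tool, called after ">>>" as name(argument=value, ...) on one line, values as JSON. carry_out: Moves the arm, as the interface text tells. Its arguments: {"type":"object","properties":{"commands":{"type":"array"},"grip":{"type":"number"}},"required":["commands"]}

```bash
mkdir -p pics; cat > h.py <<'E'
import numpy as np, cv2
from workcell import ctrl
def shot(name,fn):
    im=ctrl.get_image(name); cv2.imwrite(f'pics/{fn}.png',im['pixels']); np.savez(f'pics/{fn}.npz',K=im['intrinsics'],r=im['rvec'],t=im['tvec']); return im
def load(fn):
    d=np.load(f'pics/{fn}.npz'); return cv2.imread(f'pics/{fn}.png'),d['K'],d['r'],d['t']
def plane(fn,uv,z):
    _,K,r,t=load(fn); R=cv2.Rodrigues(np.float64(r).ravel())[0]; c=-R.T@t.ravel()
    d=R.T@np.linalg.inv(K)@np.array([uv[0],uv[1],1.]); return c+d*(z-c[2])/d[2]
def proj(fn,P):
    _,K,r,t=load(fn); return cv2.projectPoints(np.float64(P).reshape(-1,1,3),r,t,K,None)[0].reshape(-1,2)
E
python3 - <<'E'
from h import *
for n in('top','side','wrist'):
    im=shot(n,n+'0'); R=cv2.Rodrigues(np.float64(im['rvec']).ravel())[0]; print(n,im['intrinsics'][0],-R.T@im['tvec'].ravel(),R[2])
o=ctrl.get_obs(); print({k:np.round(v,3) for k,v in o.items()}); print(cv2.Rodrigues(np.float64(o['orientation']))[0].round(3))
a=[cv2.imread(f'pics/{n}0.png') for n in('top','side')]
cv2.imwrite('pics/a.png',cv2.resize(np.vstack(a),(800,1200))[:600]); cv2.imwrite('pics/b.png',cv2.resize(a[1],(800,600)))
E
```

```text
top [451.1881335    0.         273.42196991] [ 453.76765273  -80.26822946 1419.37506783] [ 0.10319811  0.01682343 -0.99451854]
side [453.79154303   0.         253.83719528] [  702.35759685 -1434.14068756   752.04220491] [-0.06044404  0.90338328 -0.4245529 ]
wrist [282.41405402   0.         257.11374359] [156.82993897 609.93021996 383.76087706] [ 0.24854502 -0.09585576 -0.96386568]
{'t': np.float64(0.15), 'qpos': array([ 1.185,  0.424,  1.63 ,  0.   ,  1.089, -0.019]), 'qvel': array([-0.   , -0.003, -0.002,  0.   ,  0.002,  0.001]), 'joint_torque': array([ 0.0000e+00, -5.4498e+01, -2.7392e+01,  6.4000e-02,  2.0000e-02,
       -0.0000e+00]), 'ee_pos': array([223.948, 583.05 , 222.088]), 'orientation': array([ 0.287,  1.552, -0.289]), 'ft_force': array([ 0.379, -0.038, -0.628]), 'moment': array([ 0.034, -0.004,  0.056]), 'width': np.float64(87.702)}
[[-0.     0.359  0.933]
 [-0.001  0.933 -0.359]
 [-1.    -0.001 -0.   ]]
```

View pics/a.png

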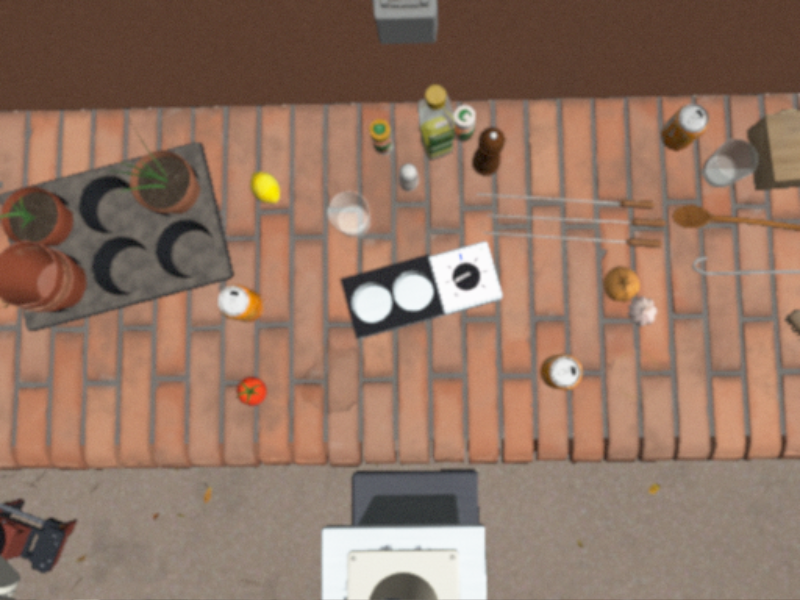

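View pics/b.png

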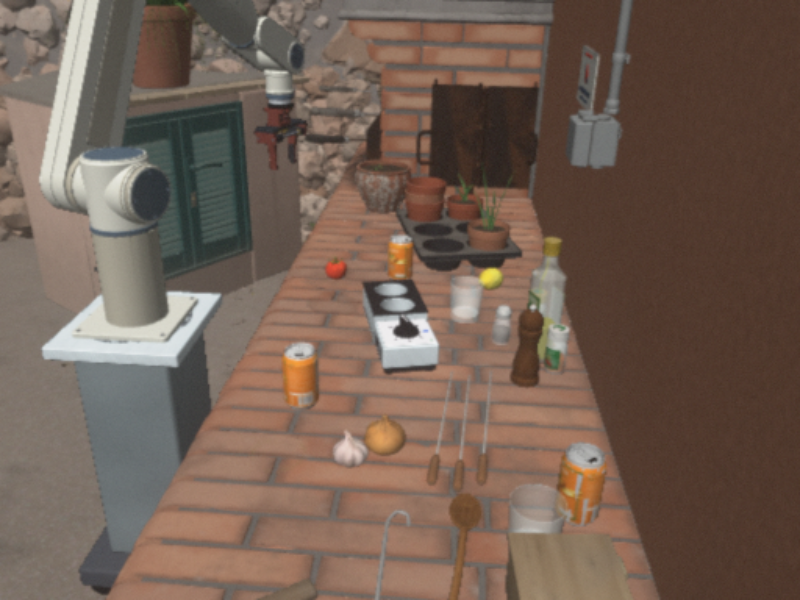

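The top view shows the cans with lids at about (235,302) and (567,373) in the 800-px frame. The wells are at (372,303) and (413,292), the dial at (467,276) and the blue mark at about (460,256). Now I'll measure them.

```bash
python3 - <<'E'
from h import *
im=load('top0')[0]
def big(x0,y0,w,h,s): return cv2.resize(im[y0:y0+h,x0:x0+w],None,fx=s,fy=s,interpolation=cv2.INTER_CUBIC)
c=big(210,145,120,80,6)
cans=np.hstack([big(130,170,60,45,6),big(335,215,60,45,6)])
cv2.imwrite('pics/c.png',np.vstack([c[:, :720],cans[:120*0+270]])[:750]) ; 
x=cv2.imread('pics/c.png'); cv2.imwrite('pics/c.png',cv2.resize(x,None,fx=.79,fy=.79)); print(x.shape)
g=cv2.cvtColor(im,cv2.COLOR_BGR2HSV)
m=((g[...,1]<60)&(g[...,2]>140)).astype(np.uint8)
n,l,s,ce=cv2.connectedComponentsWithStats(m)
for i in range(1,n):
    if s[i,4]>60 and 130<ce[i][1]<270: print('white',ce[i].round(1),s[i])
m=(g[...,2]<60).astype(np.uint8); n,l,s,ce=cv2.connectedComponentsWithStats(m)
for i in range(1,n):
    if s[i,4]>60 and 130<ce[i][1]<270 and ce[i][0]>180: print('black',ce[i].round(1),s[i])
m=((g[...,0]>100)&(g[...,0]<130)&(g[...,1]>90)).astype(np.uint8)[140:230,210:330]; ys,xs=np.nonzero(m); print('blue',xs+210,ys+140)
E
```

```text
(750, 720, 3)
white [222.6 137.5] [209 123  28  29 530]
white [297.9 177.4] [ 274  154   48   48 1355]
white [471.9 172.6] [443 164  69  12 176]
white [263.8 186.4] [252 175  26  24 501]
white [148.3 192.2] [139 183  20  19 290]
white [237.6 193.6] [225 182  26  25 510]
white [412.2 198.8] [405 190  15  18 187]
white [360.8 237.5] [352 228  20  20 278]
black [247.  175.5] [220 164  57  30 433]
black [298.8 176.4] [291 169  15  16 127]
black [253.7 203.5] [225 188  58  27 421]
blue [] []
```

View pics/c.png

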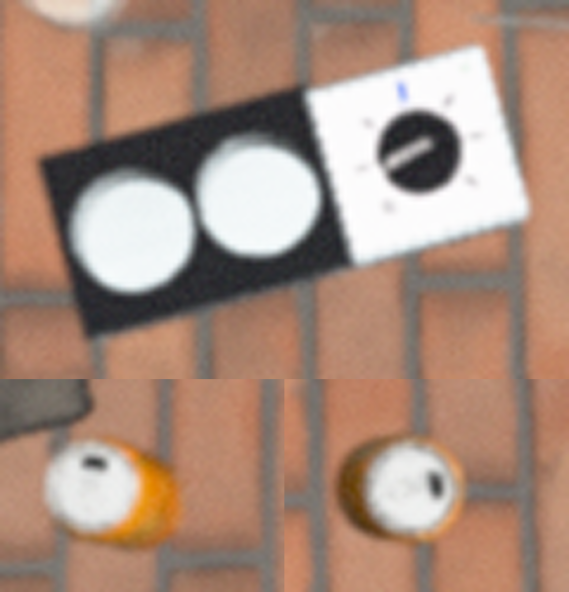

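```bash
python3 - <<'E'
from h import *
s=6*.79
f=lambda u,v,z:plane('top0',(210+(u+.5)/s-.5,145+(v+.5)/s-.5),z)
names=dict(BL=(42,158,86),FL=(92,335,86),BR=(482,46,70),FR=(530,215,70),skirt=(420,151,76),blue=(402,92,70),wl=(131,231,86),wr=(258,196,86),p_out=(385,165,98),p_in=(432,142,98),off=(388,207,70),m1=(361,168,70))
P={k:f(*v) for k,v in names.items()}
for k,v in P.items(): print(k,v.round(1))
print('dep',np.linalg.norm(P['BL']-P['FL']),np.linalg.norm(P['BR']-P['FR']),'wid',np.linalg.norm((P['BL']-P['BR'])[:2]),np.linalg.norm((P['FL']-P['FR'])[:2]),'wells',np.linalg.norm(P['wl']-P['wr']),'blue',np.linalg.norm((P['blue']-P['skirt'])[:2]))
a=lambda v:np.degrees(np.arctan2(v[1],v[0]))
print('yaw',a(P['BL']-P['FL']),a(P['BR']-P['FR']),a(P['BL']-P['BR'])-90,a(P['FL']-P['FR'])-90,a(P['wl']-P['wr'])-90,a(P['blue']-P['skirt']))
print('ptr dir',a(P['p_out']-P['skirt']),a(P['p_out']-P['p_in']))
for n,c in(('canL',(148.3,192.2)),('canR',(360.8,237.5))): print(n,plane('top0',c,115).round(1))
# bystanders
print('tomato',plane('top0',(161,250),30).round(),'garlic',plane('top0',(412,199),30).round(),'onion',plane('top0',(397.5,181.5),35).round(),'tumbler',plane('top0',(223,137),60).round())
# side view check of can lids
for c in((plane('top0',(148.3,192.2),115)),(plane('top0',(360.8,237.5),115))): print(proj('side0',c)/0.64, proj('side0',c*[1,1,0])/0.64)
E
```

```text
BL [633.1 105.8  86. ]
FL [521.  75.  86.]
BR [ 701.7 -174.    70. ]
FR [ 592.7 -201.5   70. ]
skirt [ 634.1 -132.7   76. ]
blue [ 673.1 -122.3   70. ]
wl [585.8  50.   86. ]
wr [606.3 -30.   86. ]
p_out [ 622.8 -109.8   98. ]
p_in [ 636.7 -139.4   98. ]
off [ 599.5 -111.8   70. ]
m1 [624.8 -95.2  70. ]
dep 116.22744587128867 112.50526319520712 wid 288.10454725223167 285.701123782147 wells 82.64684421960376 blue 40.32713122166793
yaw 15.340591671723931 14.155678525794498 13.7882264554474 14.526619312675848 14.386756877929713 14.879460764889053
ptr dir 116.3490868540328 115.10923485991839
canL [591.3 307.4 115. ]
canR [ 448.9 -306.2  115. ]
tomato [421. 291.  30.] garlic [ 563. -482.   30.] onion [ 618. -439.   35.] tumbler [763.  95.  60.]
[[399.99198464 237.59878643]] [[399.10494693 278.07725564]]
[[299.10992505 348.30923092]] [[301.50417962 401.11379777]]
```

>>> carry_out(commands=[[0,0,0,9,0,0],[0,0,0,9,0,0],[0,0,0,9,0,0],[0,0,0,9,0,0],[0,0,0,9,0,0],[0,0,0,9,0,0]], grip=0)

```text
t: 0.9
ee_pos: [223.4, 581.7, 220.0]
orientation: [1.032, 1.308, -1.041]
ft_force: [-1.4, -0.1, -0.2]
width: 87.6
```

```bash
cat >> h.py <<'E'
def go(p,yaw=14.5):
    "shift (mm, tool axes) and turn (deg) from the measured pose to TCP p, tool straight down, jaw axis at yaw"
    o=ctrl.get_obs(); R=cv2.Rodrigues(np.float64(o['orientation']))[0]; a=np.radians(yaw)
    y=np.array([np.cos(a),np.sin(a),0]); x=np.array([0,0,-1.]); T=np.c_[x,y,np.cross(x,y)]
    print('shift',(R.T@(np.array(p)-o['ee_pos'])).round(1),'turn',np.degrees(cv2.Rodrigues(R.T@T)[0].ravel()).round(2),'pos',np.round(o['ee_pos'],1),'t',round(float(o['t']),2),'w',round(float(o['width']),1),'F',np.round(o['ft_force'],1),'q6',np.round(o['qpos'][5],2))
E
python3 -c "
from h import *
go([591,307,200])"
```

```text
shift [ 20.6 294.9 351.6] turn [-1.24  0.25  0.18] pos [223.4 581.7 220. ] t 0.9 w 87.6 F [-1.4 -0.1 -0.2] q6 0.95
```

>>> carry_out(commands=[[0,0.018,0.022,0,0,0],[0,0.036,0.043,0,0,0],[0,0.036,0.043,0,0,0],[0,0.036,0.043,0,0,0],[0,0.036,0.043,0,0,0],[0,0.036,0.043,0,0,0],[0,0.036,0.043,0,0,0],[0,0.018,0.022,0,0,0]])

```text
t: 1.9
ee_pos: [544.9, 339.3, 218.4]
orientation: [1.028, 1.31, -1.04]
ft_force: [-0.5, -0.7, 0.7]
width: 87.6
```

```bash
python3 -c "
from h import *
go([591,307,200])"
```

```text
shift [18.5 37.4 42. ] turn [-1.05  0.3   0.29] pos [544.9 339.3 218.4] t 1.9 w 87.6 F [-0.5 -0.7  0.7] q6 0.31
```

>>> carry_out(commands=[[0.006,0.013,0.014,-0.5,0.1,0.1],[0.006,0.013,0.014,-0.5,0.1,0.1],[0.006,0.012,0.014,0,0.1,0.1],[0,0,0,0,0,0]])

```text
t: 2.4
ee_pos: [595.1, 304.1, 198.5]
orientation: [1.023, 1.318, -1.024]
ft_force: [-0.5, -0.5, -0.5]
width: 88.1
```

```bash
python3 -c "
from h import *
shot('wrist','w1'); go([591,307,72]); print(proj('w1',[[591,307,115],[585.8,50,86],[606.3,-30,86]]))"
```

```text
shift [126.8  -2.8  -3.2] turn [-0.16 -0.01  0.06] pos [594.6 304.6 198.7] t 2.45 w 87.4 F [-0.1 -0.1 -0.7] q6 0.21
[[252.48611202 193.19270015]
 [198.01779073 379.80371812]
 [201.52443154 429.29922995]]
```

View pics/w1.png

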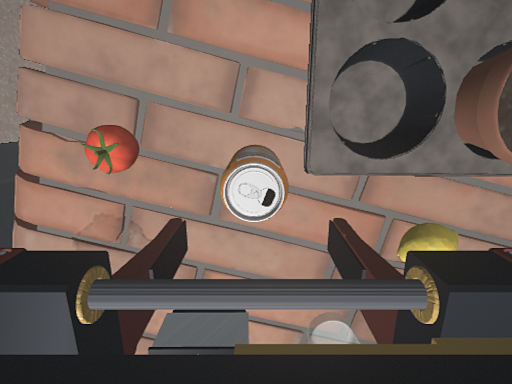

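The lid appears at about (255,192), and I predicted (252,193). The two agree to about 2 mm, so I'll descend.

>>> carry_out(commands=[[0.02,-0.001,-0.002,0,0,0],[0.03,0,-0.002,0,0,0],[0.03,0,0,0,0,0],[0.025,0,0,0,0,0],[0.015,0,0,0,0,0],[0.006,0,0,0,0,0]])

```text
t: 3.2
ee_pos: [587.7, 312.0, 65.5]
orientation: [1.018, 1.321, -1.021]
ft_force: [0.3, -0.1, 0.3]
width: 87.7
```

>>> carry_out(commands=[[0,0,0,0,0,0],[0,0,0,0,0,0],[0,0,0,0,0,0],[0,0,0,0,0,0],[0,0,0,0,0,0],[0,0,0,0,0,0]], grip=1)

```text
t: 3.95
ee_pos: [588.5, 312.6, 67.4]
orientation: [1.02, 1.32, -1.019]
ft_force: [-1.2, 0.9, -2.5]
width: 63.7
```

```bash
python3 -c "
from h import *
go([585.8,50,175])"
```

```text
shift [-107.9  -68.9  253.3] turn [ 0.13 -0.07  0.  ] pos [588.5 312.6  67.4] t 3.95 w 63.7 F [-1.2  0.9 -2.5] q6 0.21
```

>>> carry_out(commands=[[-0.006,0,0,0,0,0],[-0.012,0,0,0,0,0],[-0.018,0,0,0,0,0],[-0.02,0,0,0,0,0],[-0.02,0,0,0,0,0],[-0.018,0,0,0,0,0],[-0.012,0,0,0,0,0],[-0.006,0,0,0,0,0]])

```text
t: 4.95
ee_pos: [589.1, 312.7, 189.2]
orientation: [1.022, 1.319, -1.016]
ft_force: [0.9, 0.3, -2.8]
width: 63.2
```

```bash
python3 -c "
from h import *
shot('side','s2');shot('wrist','w2'); go([585.8,50,180])
a=cv2.imread('pics/s2.png')[95:215,190:310]; b=cv2.imread('pics/w2.png')
cv2.imwrite('pics/d.png',np.hstack([cv2.resize(a,(384,384)),b[:,60:440]]))"
```

```text
shift [  8.2 -69.7 253.4] turn [ 0.13 -0.11 -0.17] pos [589.2 312.7 188.9] t 5.05 w 63.3 F [-0.8  0.1 -2.7] q6 0.21
```

View pics/d.png

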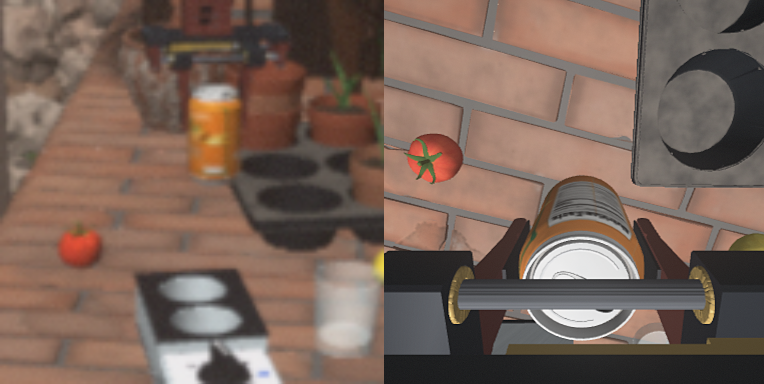

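```bash
python3 -c "
from h import *
im=cv2.imread('pics/w2.png'); P=[plane('w2',p,236.5) for p in [(198,290),(316,290),(257,237),(257,339)]]
print(np.round(P,1)); print((P[0]+P[1])/2,(P[2]+P[3])/2,np.linalg.norm(P[0]-P[1]),np.linalg.norm(P[2]-P[3]))
a=np.radians(14.5); go([0,0,0])
c=np.array(P).mean(0)-ctrl.get_obs()['ee_pos']; print('off along jaw',c[:2]@[np.cos(a),np.sin(a)],'tool z',c[:2]@[np.sin(a),-np.cos(a)])"
```

```text
[[565.1 299.9 236.5]
 [618.5 313.7 236.5]
 [584.9 332.8 236.5]
 [598.8 280.  236.5]]
[591.78132922 306.80116775 236.5       ] [591.86110248 306.39011819 236.5       ] 55.165293126309855 54.59005214374157
shift [ 186.7 -649.6  154.2] turn [ 0.13 -0.11 -0.17] pos [589.2 312.7 188.9] t 5.05 w 63.3 F [-0.8  0.1 -2.7] q6 0.21
off along jaw 1.0005085211498521 tool z 6.606380626970522
```

```bash
python3 - <<'E'
from h import *
a=load('s2')[0]; x=cv2.resize(a[170:215,225:285],None,fx=12,fy=12,interpolation=cv2.INTER_CUBIC)
for c,col in(((585.8,50),(0,0,255)),((606.3,-30),(0,200,0))):
    t=np.linspace(0,2*np.pi,60); P=np.c_[c[0]+37.5*np.cos(t),c[1]+37.5*np.sin(t),0*t+86]
    q=((proj('s2',P)-[225,170]+.5)*12).astype(np.int32); cv2.polylines(x,[q],True,col,1)
cv2.imwrite('pics/e.png',x)
E
```

```text
(no output)
```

View pics/e.png

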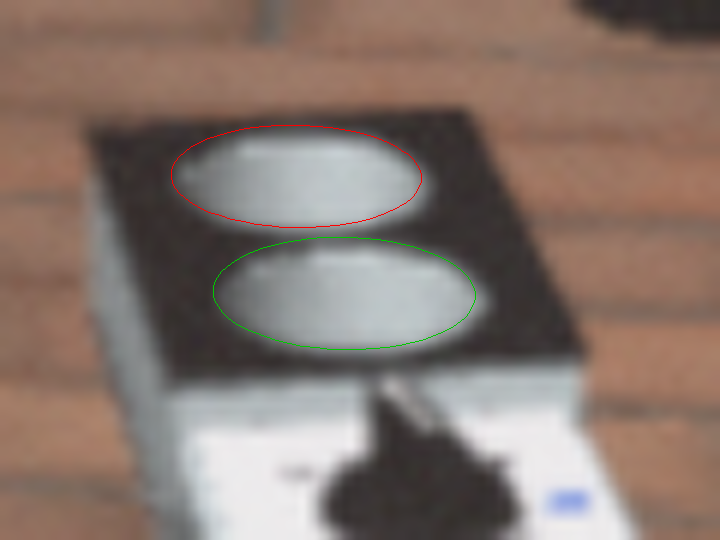

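>>> carry_out(commands=[[0,-0.002,0.008,0,0,0],[0,-0.005,0.016,0,0,0],[0,-0.006,0.022,0,0,0],[0,-0.008,0.026,0,0,0],[0,-0.008,0.028,0,0,0],[0,-0.008,0.028,0,0,0],[0,-0.008,0.028,0,0,0],[0,-0.008,0.026,0,0,0]])

```text
t: 6.05
ee_pos: [580.0, 108.6, 184.8]
orientation: [1.017, 1.322, -1.024]
ft_force: [0.9, -1.0, -2.1]
width: 63.2
```

```bash
python3 -c "
from h import *
go([584.2,56.3,182])"
```

```text
shift [ 2.8 -9.  51.6] turn [0.07 0.02 0.28] pos [580.  108.6 184.8] t 6.05 w 63.2 F [ 0.9 -1.  -2.1] q6 -0.09
```

Against the side view, the predicted rims sit about 0.7 px (2 mm) low in x. I'll split the difference and put well_left at about (587,49). Next I move above it.

>>> carry_out(commands=[[0,-0.003,0.022,0,0,0],[0,-0.003,0.016,0,0,0],[0,-0.002,0.01,0,0,0],[0,0,0.004,0,0,0],[0,0,0,0,0,0]])

```text
t: 6.68
ee_pos: [583.4, 48.8, 184.3]
orientation: [1.02, 1.321, -1.029]
ft_force: [0.2, 0.3, -3.1]
width: 62.9
```

```bash
python3 -c "
from h import *
shot('side','s3');shot('wrist','w3'); go([585.4,55.6,182])
o=ctrl.get_obs()['ee_pos']; z=o[2]+48
P=[plane('w3',p,z) for p in [(198,290),(316,290),(257,237),(257,339)]];print(np.mean(P,0), z)
a=cv2.imread('pics/s3.png')[120:216,210:306]; b=cv2.imread('pics/w3.png')[:,60:440]
cv2.imwrite('pics/f.png',np.hstack([cv2.resize(a,(384,384),interpolation=cv2.INTER_CUBIC),b]))"
```

```text
shift [ 2.2  3.6 -5.6] turn [-0.18  0.01  0.41] pos [583.3  49.3 184.2] t 6.78 w 64.0 F [ 0.5 -0.1 -2.8] q6 -0.18
[585.94331718  43.83257496 232.24380606] 232.2438060639129
```

View pics/f.png

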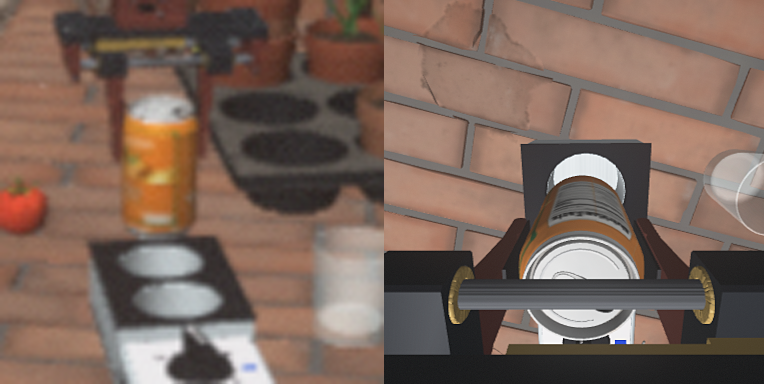

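```bash
python3 -c "
from h import *
a=np.radians(14.5); Y=np.array([np.cos(a),np.sin(a)]);Z=np.array([np.sin(a),-np.cos(a)])
e=plane('w3',(262,153),86)[:2]; L=plane('w3',(546-324,180),86)[:2];R=plane('w3',(626-324,180),86)[:2]
c1=plane('w3',(521-324,143),86)[:2];c2=plane('w3',(651-324,143),86)[:2]
print('rim far',e,'centre',e+37.5*Z,'chord',np.linalg.norm(L-R),(L+R)/2,'edge',np.linalg.norm(c1-c2),(c1+c2)/2)
can=np.array([585.94,43.83])
for n,p in(('far',e+37.5*Z),('chord',(L+R)/2),('edge',(c1+c2)/2)): print(n,(p-can)@Y,(p-can)@Z)
# side: can axis
"
```

```text
rim far [578.59828282  87.14662674] centre [587.98753297  50.84109022] chord 75.5532013346853 [585.00070321  62.46277167] edge 118.53638616383365 [576.21180998  95.94829169]
far 3.7377510110364667 -6.275109141561926
chord 3.7558954762872823 -18.274455059005614
edge 3.6310538695448074 -52.89394537519358
```

>>> carry_out(commands=[[0,0.002,-0.003,0,0,0],[0.002,0.002,-0.003,0,0,0],[0.006,0,0,0,0,0.2],[0.008,0,0,0,0,0.2],[0.006,0,0,0,0,0],[0.002,0,0,0,0,0],[0,0,0,0,0,0]])

```text
t: 7.65
ee_pos: [585.2, 58.1, 157.7]
orientation: [1.021, 1.319, -1.022]
ft_force: [0.4, -0.1, -2.6]
width: 63.5
```

```bash
python3 -c "
from h import *
go([585.4,56.0,91.5])"
```

```text
shift [66.2 -0.3  2. ] turn [-0.06 -0.01  0.05] pos [585.2  58.1 157.7] t 7.65 w 63.5 F [ 0.4 -0.1 -2.6] q6 -0.17
```

>>> carry_out(commands=[[0.002,0,0.002,0,0,0],[0.006,0,0,0,0,0],[0.006,0,0,0,0,0],[0.004,0,0,0,0,0],[0,0,0,0,0,0]])

```text
t: 8.28
ee_pos: [586.0, 55.8, 138.7]
orientation: [1.022, 1.318, -1.022]
ft_force: [0.2, 0.4, -2.6]
width: 63.4
```

```bash
python3 -c "
from h import *
go([585.3,56.2,91.5])"
```

```text
shift [47.2 -0.6 -0.6] turn [-0.08 -0.    0.02] pos [586.   55.8 138.7] t 8.28 w 63.4 F [ 0.2  0.4 -2.6] q6 -0.18
```

Can bottom at about 71, inside the rim with no contact force. I'll keep lowering.

>>> carry_out(commands=[[0.004,0,0,0,0,0],[0.007,0,0,0,0,0],[0.008,0,0,0,0,0],[0.008,0,0,0,0,0],[0.006,0,0,0,0,0],[0.003,0,0,0,0,0],[0.002,0,0,0,0,0]])

```text
t: 9.15
ee_pos: [586.1, 55.9, 97.9]
orientation: [1.021, 1.318, -1.022]
ft_force: [-0.5, 0.3, -1.6]
width: 63.4
```

```bash
python3 -c "
from h import *
go([585.3,56.2,91.5])"
```

```text
shift [ 6.4 -0.7 -0.5] turn [-0.07 -0.    0.02] pos [586.1  55.9  97.9] t 9.15 w 63.4 F [-0.5  0.3 -1.6] q6 -0.18
```

>>> carry_out(commands=[[0.002,0,0,0,0,0],[0.002,0,0,0,0,0],[0.001,0,0,0,0,0],[0,0,0,0,0,0]])

```text
t: 9.65
ee_pos: [586.4, 55.9, 92.9]
orientation: [1.022, 1.318, -1.021]
ft_force: [0.6, 0.4, -2.8]
width: 63.5
```

>>> carry_out(commands=[[0.001,0,0,0,0,0],[0.001,0,0,0,0,0]])

```text
t: 9.9
ee_pos: [586.6, 55.9, 91.1]
orientation: [1.022, 1.317, -1.021]
ft_force: [0.6, -0.4, -1.1]
width: 63.6
```

>>> carry_out(commands=[[0.001,0,0,0,0,0],[0.001,0,0,0,0,0]])

```text
t: 10.15
ee_pos: [586.7, 55.9, 90.6]
orientation: [1.022, 1.317, -1.021]
ft_force: [-3.7, 0.9, 11.0]
width: 63.7
```

>>> carry_out(commands=[[0,0,0,0,0,0],[0,0,0,0,0,0],[0,0,0,0,0,0],[0,0,0,0,0,0],[0,0,0,0,0,0]], grip=0)

```text
t: 10.78
ee_pos: [587.7, 56.0, 91.3]
orientation: [1.023, 1.316, -1.02]
ft_force: [0.2, 0.3, -0.2]
width: 87.7
```

>>> carry_out(commands=[[-0.005,0,0,0,0,0],[-0.015,0,0,0,0,0],[-0.03,0,0,0,0,0],[-0.04,0,0,0,0,0],[-0.03,0,0,0,0,0],[-0.01,0,0,0,0,0]])

```text
t: 11.52
ee_pos: [587.3, 56.0, 228.6]
orientation: [1.023, 1.315, -1.019]
ft_force: [-0.1, 0.0, -1.0]
width: 87.8
```

```bash
python3 -c "
from h import *
go([450,-305,210])"
```

```text
shift [  18.  -223.   315.3] turn [-0.06  0.04 -0.2 ] pos [587.3  56.  228.6] t 11.53 w 87.8 F [-0.1  0.  -1. ] q6 -0.18
```

>>> carry_out(commands=[[0,-0.012,0.018,0,0,0],[0,-0.03,0.043,0,0,0],[0,-0.035,0.049,0,0,0],[0,-0.035,0.049,0,0,0],[0.003,-0.035,0.049,0,0,0],[0.005,-0.035,0.049,0,0,0],[0.005,-0.025,0.035,0,0,0],[0.003,-0.012,0.018,0,0,0]])

```text
t: 12.52
ee_pos: [439.2, -310.9, 203.9]
orientation: [1.02, 1.328, -1.023]
ft_force: [0.2, -0.0, 0.0]
width: 87.5
```

>>> carry_out(commands=[[0,0,0,0,0,0]])

```text
t: 12.65
ee_pos: [436.8, -312.1, 202.3]
orientation: [1.023, 1.329, -1.026]
ft_force: [0.8, 0.8, 0.2]
width: 88.0
```

```bash
python3 -c "
from h import *
shot('wrist','w4'); go([449,-306,72])
im=load('w4')[0]; g=cv2.cvtColor(im,cv2.COLOR_BGR2HSV); m=((g[...,1]<60)&(g[...,2]>120)).astype(np.uint8); m[250:]=0
n,l,s,ce=cv2.connectedComponentsWithStats(m)
for i in range(1,n):
    if s[i,4]>300: print(ce[i],s[i],plane('w4',ce[i],115),plane('w4',(s[i][0]+s[i][2]/2-.5,s[i][1]+s[i][3]/2-.5),115))
print(proj('w4',[449,-306,115]))"
```

```text
shift [130.3  14.   -1.1] turn [-0.08 -0.47  0.51] pos [ 437.1 -311.3  202.4] t 12.7 w 87.6 F [-0.4  0.1  0.2] q6 -0.89
[461.24139551  62.13720193] [ 412    0  100  121 8513] [ 569.06107616 -160.35940939  115.        ] [ 568.57817846 -158.83544501  115.        ]
[ 71.95959079 151.93137911] [    0    30   178   220 25415] [ 267.84578482 -313.26828543  115.        ] [ 281.04065055 -298.62640626  115.        ]
[479.28787879 194.5969697 ] [447 138  65 112 330] [ 632.71281338 -259.08174761  115.        ] [ 631.9995124  -258.19499281  115.        ]
[271.62898428 193.25414365] [ 241  167   61   58 2353] [ 449.16317174 -305.44453376  115.        ] [ 449.16480072 -307.65398601  115.        ]
[[271.29834447 193.7764397 ]]
```

>>> carry_out(commands=[[0.01,0.006,0,0,-0.2,0.2],[0.025,0.006,0,0,-0.2,0.2],[0.03,0,0,0,0,0],[0.02,0,0,0,0,0],[0.005,0,0,0,0,0],[0,0,0,0,0,0]])

```text
t: 13.45
ee_pos: [450.7, -301.7, 107.3]
orientation: [1.017, 1.324, -1.016]
ft_force: [1.0, -0.6, 1.7]
width: 88.0
```

```bash
python3 -c "
from h import *
go([449,-306.5,72])"
```

```text
shift [35.3 -2.9  4.3] turn [ 0.36 -0.14  0.1 ] pos [ 450.7 -301.7  107.3] t 13.45 w 88.0 F [ 1.  -0.6  1.7] q6 -0.87
```

>>> carry_out(commands=[[0.006,-0.002,0.002,0.2,0,0],[0.01,-0.001,0.002,0.1,0,0],[0.01,0,0,0,0,0],[0.006,0,0,0,0,0],[0,0,0,0,0,0]])

```text
t: 14.08
ee_pos: [449.7, -307.1, 74.6]
orientation: [1.02, 1.319, -1.02]
ft_force: [0.3, 0.4, -0.5]
width: 87.8
```

>>> carry_out(commands=[[0,0,0,0,0,0],[0,0,0,0,0,0],[0,0,0,0,0,0],[0,0,0,0,0,0],[0,0,0,0,0,0],[0,0,0,0,0,0]], grip=1)

```text
t: 14.82
ee_pos: [449.8, -307.2, 75.0]
orientation: [1.02, 1.318, -1.02]
ft_force: [0.4, 0.1, -0.4]
width: 64.9
```

>>> carry_out(commands=[[-0.006,0,0,0,0,0],[-0.012,0,0,0,0,0],[-0.018,0,0,0,0,0],[-0.02,0,0,0,0,0],[-0.02,0,0,0,0,0],[-0.02,0,0,0,0,0],[-0.014,0,0,0,0,0],[-0.006,0,0,0,0,0]])

```text
t: 15.82
ee_pos: [449.2, -306.7, 198.4]
orientation: [1.02, 1.318, -1.02]
ft_force: [-0.0, -0.4, -3.7]
width: 64.9
```

```bash
python3 -c "
from h import *
shot('wrist','w5'); go([606,-25,190])"
```

```text
shift [   8.9  222.3 -233.5] turn [ 0.05  0.05 -0.07] pos [ 449.4 -306.9  198.9] t 15.88 w 64.9 F [ 0.8 -0.3 -1.4] q6 -0.88
```

View pics/w5.png

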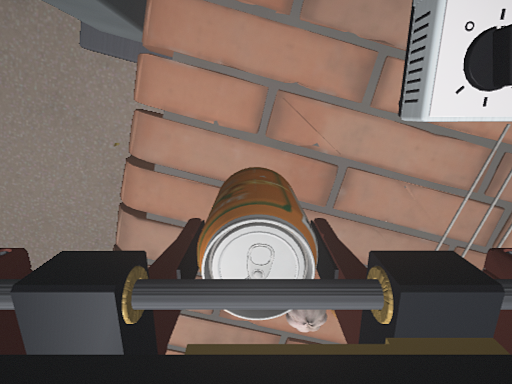

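```bash
python3 -c "
from h import *
a=np.radians(14.5); Y=np.array([np.cos(a),np.sin(a)]);Z=np.array([np.sin(a),-np.cos(a)])
P=np.array([plane('w5',p,239) for p in [(203,268),(316,268),(259,217),(259,320)]]); o=ctrl.get_obs()['ee_pos']
print(P.mean(0),np.linalg.norm(P[0]-P[1]),np.linalg.norm(P[2]-P[3])); c=(P.mean(0)-o)[:2]; print(c@Y,c@Z)
t=np.array([585.8,56])+82*Z+(6.6-c@Z)*Z+(1-c@Y)*Y; print(t); go([*t,190])"
```

```text
[ 450.97811265 -305.60081236  239.        ] 54.38431256625139 55.81723761660829
1.8181759302018383 -0.8353252339043014
[607.400702   -30.79145398]
shift [   8.9  222.2 -227.5] turn [ 0.05  0.05 -0.07] pos [ 449.4 -306.9  198.9] t 15.88 w 64.9 F [ 0.8 -0.3 -1.4] q6 -0.88
```

>>> carry_out(commands=[[0,0.006,-0.007,0,0,0],[0,0.012,-0.013,0,0,0],[0,0.018,-0.019,0,0,0],[0,0.021,-0.022,0,0,0],[0,0.021,-0.022,0,0,0],[0,0.021,-0.022,0,0,0],[0,0.021,-0.022,0,0,0],[0,0.021,-0.022,0,0,0]])

```text
t: 16.88
ee_pos: [550.1, -114.4, 193.4]
orientation: [1.021, 1.327, -1.023]
ft_force: [0.8, -0.5, -2.8]
width: 64.7
```

```bash
python3 -c "
from h import *
go([608,-29.8,190])"
```

```text
shift [  3.4  77.3 -67.4] turn [-0.01 -0.37  0.35] pos [ 550.1 -114.4  193.4] t 16.88 w 64.7 F [ 0.8 -0.5 -2.8] q6 -0.48
```

>>> carry_out(commands=[[0,0.02,-0.019,0,-0.1,0.1],[0,0.02,-0.018,0,-0.1,0.1],[0,0.015,-0.013,0,-0.1,0.1],[0,0.01,-0.009,0,0,0],[0,0.006,-0.004,0,0,0],[0,0.003,-0.001,0,0,0],[0,0,0,0,0,0]])

```text
t: 17.75
ee_pos: [606.2, -24.8, 189.7]
orientation: [1.016, 1.327, -1.021]
ft_force: [0.7, -1.1, -3.2]
width: 64.7
```

```bash
python3 -c "
from h import *
go([607.6,-30.5,99])
shot('side','s4');shot('wrist','w6')
a=cv2.imread('pics/s4.png')[130:226,210:306]; b=cv2.imread('pics/w6.png')[:,60:440]
cv2.imwrite('pics/g.png',np.hstack([cv2.resize(a,(384,384),interpolation=cv2.INTER_CUBIC),b]))"
```

```text
shift [90.7  0.5  6.2] turn [ 0.26 -0.21  0.4 ] pos [606.2 -24.8 189.7] t 17.75 w 64.7 F [ 0.7 -1.1 -3.2] q6 -0.32
```

View pics/g.png

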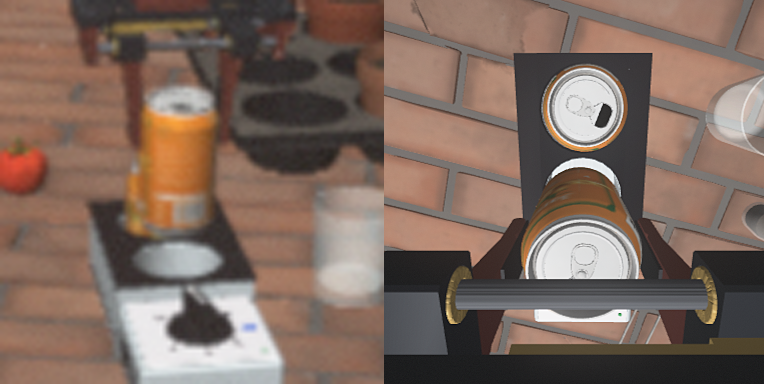

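```bash
python3 -c "
from h import *
a=np.radians(14.5); Y=np.array([np.cos(a),np.sin(a)]);Z=np.array([np.sin(a),-np.cos(a)])
e=plane('w6',(260,158),86)[:2]+37.5*Z; L=plane('w6',(545-324,180),86)[:2];R=plane('w6',(621-324,180),86)[:2]
E1=plane('w6',(519-324,140),86)[:2];E2=plane('w6',(648-324,140),86)[:2]
can=ctrl.get_obs()['ee_pos'][:2]+1.8*Y-.8*Z
print(e,np.linalg.norm(L-R),np.linalg.norm(E1-E2))
for n,p in(('far',e),('chord',(L+R)/2),('edges',(E1+E2)/2)): print(n,(p-can)@Y,(p-can)@Z)
l=plane('w6',(587-324,106),139); print('can1 lid',l)"
```

```text
[610.04574377 -28.529941  ] 73.29653416500886 119.84596336751719
far 1.1862539012377225 5.2562176831940945
chord 0.3629127369060696 -10.933218699845634
edges 0.49861133608731123 -49.03149371963232
can1 lid [590.8049483   52.29563658 139.        ]
```

>>> carry_out(commands=[[0.003,0,0.003,0.1,-0.1,0.2],[0.006,0,0.002,0.1,-0.1,0.2],[0.008,0,0,0,0,0],[0.006,0,0,0,0,0],[0.002,0,0,0,0,0],[0,0,0,0,0,0]])

```text
t: 18.6
ee_pos: [606.5, -31.2, 162.4]
orientation: [1.021, 1.319, -1.022]
ft_force: [0.3, -0.6, -2.6]
width: 64.9
```

```bash
python3 -c "
from h import *
go([608,-30.3,99])"
```

```text
shift [63.4  1.7 -0.5] turn [-0.06 -0.01  0.04] pos [606.5 -31.2 162.4] t 18.6 w 64.9 F [ 0.3 -0.6 -2.6] q6 -0.32
```

>>> carry_out(commands=[[0.003,0.001,0,0,0,0],[0.006,0,0,0,0,0],[0.006,0,0,0,0,0],[0.004,0,0,0,0,0],[0,0,0,0,0,0]])

```text
t: 19.23
ee_pos: [607.7, -30.8, 142.2]
orientation: [1.021, 1.318, -1.022]
ft_force: [-1.1, -1.5, -2.1]
width: 64.6
```

```bash
python3 -c "
from h import *
go([608,-30.3,99])"
```

```text
shift [43.2  0.4 -0.4] turn [-0.04 -0.    0.02] pos [607.7 -30.8 142.2] t 19.23 w 64.6 F [-1.1 -1.5 -2.1] q6 -0.32
```

>>> carry_out(commands=[[0.004,0,0,0,0,0],[0.007,0,0,0,0,0],[0.008,0,0,0,0,0],[0.008,0,0,0,0,0],[0.005,0,0,0,0,0],[0.003,0,0,0,0,0],[0.001,0,0,0,0,0],[0,0,0,0,0,0]])

```text
t: 20.23
ee_pos: [607.9, -30.8, 103.6]
orientation: [1.021, 1.318, -1.022]
ft_force: [0.8, 1.4, -2.6]
width: 64.8
```

>>> carry_out(commands=[[0.002,0,0,0,0,0],[0.002,0,0,0,0,0],[0.001,0,0,0,0,0]])

```text
t: 20.6
ee_pos: [608.2, -30.9, 98.9]
orientation: [1.022, 1.317, -1.021]
ft_force: [-1.3, -0.4, 1.0]
width: 64.8
```

>>> carry_out(commands=[[0.001,0,0,0,0,0],[0.001,0,0,0,0,0]])

```text
t: 20.85
ee_pos: [608.3, -31.1, 98.8]
orientation: [1.021, 1.317, -1.021]
ft_force: [-3.8, -0.5, 8.0]
width: 65.1
```

Seated on the well floor. Release and retract.

>>> carry_out(commands=[[0,0,0,0,0,0],[0,0,0,0,0,0],[0,0,0,0,0,0],[0,0,0,0,0,0],[0,0,0,0,0,0]], grip=0)

```text
t: 21.48
ee_pos: [609.4, -31.1, 99.6]
orientation: [1.022, 1.315, -1.02]
ft_force: [0.1, -0.9, -0.6]
width: 88.1
```

>>> carry_out(commands=[[-0.005,0,0,0,0,0],[-0.015,0,0,0,0,0],[-0.03,0,0,0,0,0],[-0.03,0,0,0,0,0],[-0.015,0,0,0,0,0],[0,0,0,0,0,0]])

```text
t: 22.22
ee_pos: [609.5, -31.1, 200.8]
orientation: [1.023, 1.313, -1.018]
ft_force: [-0.6, 0.1, -0.3]
width: 87.9
```

```bash
python3 -c "
from h import *
go([635.5,-133,190],25.5); print(ctrl.get_obs()['ee_pos'])"
```

```text
shift [ 11.   -0.4 105.1] turn [-11.04   0.14  -0.27] pos [609.5 -31.1 200.8] t 22.23 w 87.9 F [-0.6  0.1 -0.3] q6 -0.32
[609.54820098 -31.11081367 200.79739351]
```

>>> carry_out(commands=[[0,0,0.01,-2,0,0],[0,0,0.02,-3,0,0],[0,0,0.025,-3,0,0],[0,0,0.022,-2,0,0],[0,0,0.015,-1,0,0],[0,0,0.006,0,0,0],[0,0,0,0,0,0]], grip=0.5)

```text
t: 23.1
ee_pos: [640.2, -124.2, 193.4]
orientation: [0.87, 1.395, -0.873]
ft_force: [0.1, -0.1, 0.9]
width: 43.8
```

```bash
python3 -c "
from h import *
shot('wrist','w7'); go([636,-132,190],25.5); print(proj('w7',[[636,-132,76],[636,-132,98]]))
b=cv2.imread('pics/w7.png'); cv2.imwrite('pics/h.png',cv2.resize(b[60:300,80:400],(800,600),interpolation=cv2.INTER_CUBIC))"
```

```text
shift [ 3.4 -7.1  5.5] turn [ 0.36 -0.23  0.28] pos [ 640.  -124.   193.3] t 23.15 w 43.9 F [-0.1  0.4  0.1] q6 -0.66
[[249.51419959 192.84359661]
 [248.82132957 199.02544904]]
```

View pics/h.png

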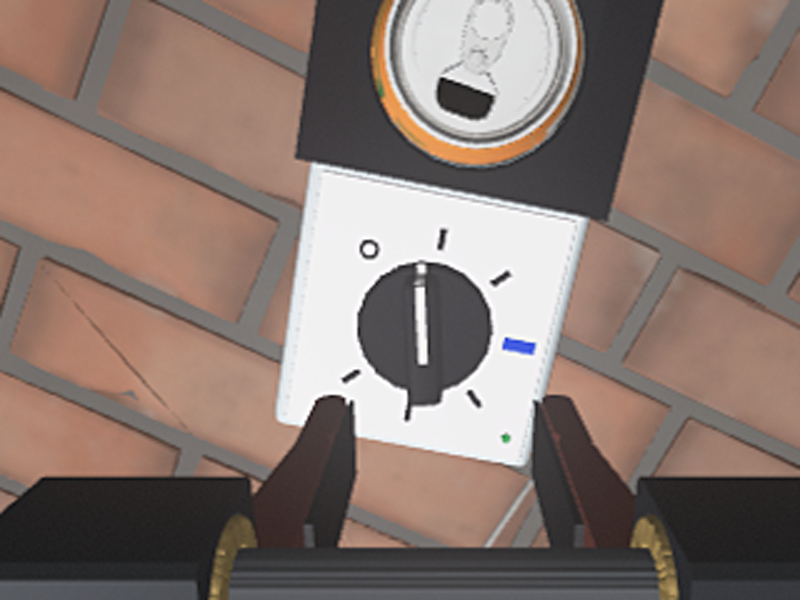

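```bash
cat > dial.py <<'E'
from h import *
import sys
def rep(fn,sk,bl,po,pi):
    S=plane(fn,sk,76);B=plane(fn,bl,70);O=plane(fn,po,98);I=plane(fn,pi,98); a=lambda v:np.degrees(np.arctan2(v[1],v[0]))
    print('skirt',S.round(1),'blue r',np.linalg.norm((B-S)[:2]),'blue dir',a(B-S),'ptr r',np.linalg.norm((O-S)[:2]),'ptr dir',a(O-S),a(O-I)); return S
E
python3 -c "
from dial import *
f=lambda u,v:((u+.5)/2.5-.5+80,(v+.5)/2.5-.5+60)
S=rep('w7',f(425,327),f(519,347),f(421,263),f(423,363))
go([S[0],S[1],82],26)"
```

```text
skirt [ 635.1 -129.7   76. ] blue r 40.71317735275935 blue dir 11.248741364704088 ptr r 30.33274222730849 ptr dir 117.07453868874853 116.55818475556867
shift [111.4  -6.4   3.4] turn [-0.14 -0.23  0.28] pos [ 640.  -124.   193.3] t 23.15 w 43.9 F [-0.1  0.4  0.1] q6 -0.66
```

>>> carry_out(commands=[[0.015,-0.003,0.002,-0.5,-0.1,0.1],[0.025,-0.003,0.001,-0.5,-0.1,0.1],[0.025,0,0,0,0,0],[0.02,0,0,0,0,0],[0.008,0,0,0,0,0],[0,0,0,0,0,0]])

```text
t: 23.9
ee_pos: [632.6, -126.7, 93.9]
orientation: [0.853, 1.401, -0.856]
ft_force: [0.1, 0.1, 1.0]
width: 44.4
```

```bash
python3 -c "
from h import *
go([635.3,-130.5,81],26.5)"
```

```text
shift [12.9  0.8  4.6] turn [ 0.63 -0.14  0.2 ] pos [ 632.6 -126.7   93.9] t 23.9 w 44.4 F [0.1 0.1 1. ] q6 -0.69
```

>>> carry_out(commands=[[0.003,0.001,0.002,0.3,0,0],[0.004,0,0.002,0.3,0,0],[0.003,0,0,0,0,0],[0.001,0,0,0,0,0],[0,0,0,0,0,0]])

```text
t: 24.52
ee_pos: [636.9, -130.4, 84.4]
orientation: [0.862, 1.393, -0.863]
ft_force: [0.4, 0.6, 0.5]
width: 43.9
```

```bash
python3 -c "
from h import *
go([635.3,-130.5,81],26.5)"
```

```text
shift [ 3.4 -1.5 -0.6] turn [-0.01  0.    0.03] pos [ 636.9 -130.4   84.4] t 24.52 w 43.9 F [0.4 0.6 0.5] q6 -0.68
```

>>> carry_out(commands=[[0.002,-0.001,0,0,0,0],[0,0,0,0,0,0],[0,0,0,0,0,0],[0,0,0,0,0,0],[0,0,0,0,0,0],[0,0,0,0,0,0]], grip=1)

```text
t: 25.28
ee_pos: [634.1, -131.5, 82.4]
orientation: [0.86, 1.396, -0.864]
ft_force: [-0.7, 0.4, -0.5]
width: 14.0
```

```bash
python3 -c "
from h import *
go([635.3,-130.5,82],26.5); print(ctrl.get_obs()['moment'])"
```

```text
shift [ 0.4  1.5 -0.4] turn [ 0.03 -0.05  0.22] pos [ 634.1 -131.5   82.4] t 25.27 w 14.0 F [-0.7  0.4 -0.5] q6 -0.68
[-0.03033367  0.06911525  0.03319362]
```

>>> carry_out(commands=[[0,0,0,3,0,0],[0,0,0,6,0,0],[0,0,0,7,0,0],[0,0,0,7,0,0],[0,0,0,7,0,0],[0,0,0,7,0,0],[0,0,0,5,0,0],[0,0,0,2,0,0]])

```text
t: 26.28
ee_pos: [635.0, -131.5, 82.4]
orientation: [1.444, 1.035, -1.45]
ft_force: [-1.2, -0.6, 0.1]
width: 13.8
```

```bash
python3 -c "
from h import *
go([634.3,-131.3,82.4],-75.5); print(ctrl.get_obs()['moment'])"
```

```text
shift [ 0.  -0.7  0. ] turn [5.665e+01 1.900e-01 3.000e-02] pos [ 635.  -131.5   82.4] t 26.27 w 13.8 F [-1.2 -0.6  0.1] q6 0.11
[-0.11296788  0.22788133  0.04810624]
```

>>> carry_out(commands=[[0,0,0,4,0,0],[0,0,0,8,0,0],[0,0,0,9,0,0],[0,0,0,9,0,0],[0,0,0,9,0,0],[0,0,0,8,0,0],[0,0,0,5,0,0],[0,0,0,2,0,0]])

```text
t: 27.28
ee_pos: [635.7, -132.3, 82.4]
orientation: [2.074, 0.277, -2.079]
ft_force: [-0.2, -1.7, 0.5]
width: 14.3
```

```bash
python3 -c "
from h import *
go([634.8,-131.5,82.4],-75.5); print(ctrl.get_obs()['moment'])"
```

```text
shift [-0.  -1.   0.7] turn [ 0.9   0.17 -0.17] pos [ 635.7 -132.3   82.4] t 27.27 w 14.3 F [-0.2 -1.7  0.5] q6 1.08
[-0.04720219  0.24325244 -0.01195126]
```

>>> carry_out(commands=[[0,0,0,0.9,0,0],[0,0,0,0,0,0]])

```text
t: 27.52
ee_pos: [635.7, -132.3, 82.4]
orientation: [2.083, 0.262, -2.088]
ft_force: [-1.7, -0.7, 0.4]
width: 13.8
```

>>> carry_out(commands=[[0,0,0,0,0,0],[0,0,0,0,0,0],[0,0,0,0,0,0],[0,0,0,0,0,0]], grip=0.5)

```text
t: 28.02
ee_pos: [636.3, -132.0, 82.5]
orientation: [2.083, 0.263, -2.086]
ft_force: [-0.7, -0.5, 0.7]
width: 43.6
```

>>> carry_out(commands=[[-0.005,0,0,0,0,0],[-0.015,0,0,0,0,0],[-0.03,0,0,0,0,0],[-0.03,0,0,0,0,0],[-0.02,0,0,0,0,0],[-0.01,0,0,0,0,0],[0,0,0,0,0,0]])

```text
t: 28.9
ee_pos: [637.2, -131.7, 201.0]
orientation: [2.086, 0.261, -2.082]
ft_force: [0.4, 0.7, 0.6]
width: 43.8
```

```bash
python3 -c "
from h import *
shot('wrist','w8'); go([636,-132,190],-75.5); print(proj('w8',[[635.5,-131.5,76]]))
b=cv2.imread('pics/w8.png'); cv2.imwrite('pics/i.png',cv2.resize(b[60:300,80:400],(800,600),interpolation=cv2.INTER_CUBIC))"
```

```text
shift [10.4  0.1  1. ] turn [ 0.06 -0.03 -0.25] pos [ 636.9 -131.7  200.4] t 28.95 w 43.9 F [ 0.2  0.2 -0.8] q6 1.1
[[256.42326767 187.91812861]]
```

View pics/i.png

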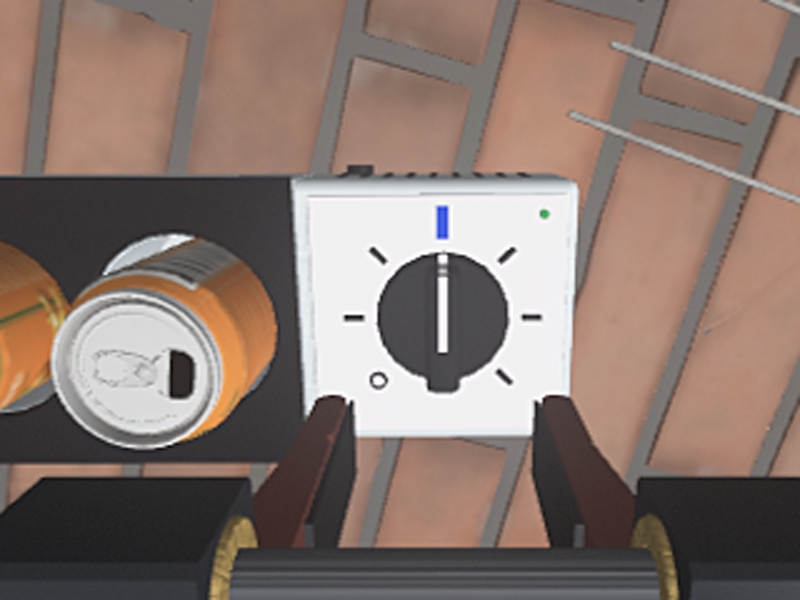

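The pointer line (443,255–352) is collinear with the blue mark (442,222), and the cans stand in the wells. I'll back off, take a final look at the bystanders, and hand in.

>>> carry_out(commands=[[-0.02,0,0,0,0,0],[-0.04,0,0,0,0,0],[-0.04,0,0,0,0,0],[-0.02,0,0,0,0,0],[0,0,0,0,0,0]])

```text
t: 29.58
ee_pos: [635.8, -130.9, 324.3]
orientation: [2.081, 0.264, -2.089]
ft_force: [-0.0, -1.1, 0.0]
width: 43.8
```

```bash
python3 -c "
from h import *
s=shot('side','s9')['pixels']; cv2.imwrite('pics/j.png',cv2.resize(s,(800,600)))
a=cv2.imread('pics/side0.png')
for n,(x,y,w,h) in dict(tomato=(205,163,20,16),garlic=(210,273,28,28),onion=(230,264,32,30),tumbler=(286,176,24,32)).items(): print(n,np.abs(a[y:y+h,x:x+w].astype(int)-s[y:y+h,x:x+w]).mean().round(1))
print(ctrl.get_obs()['ft_force'],ctrl.get_obs()['t'])"
```

```text
tomato 2.7
garlic 2.9
onion 2.7
tumbler 3.2
[-0.47124069 -0.41764431 -0.05519785] 29.625
```

View pics/j.png

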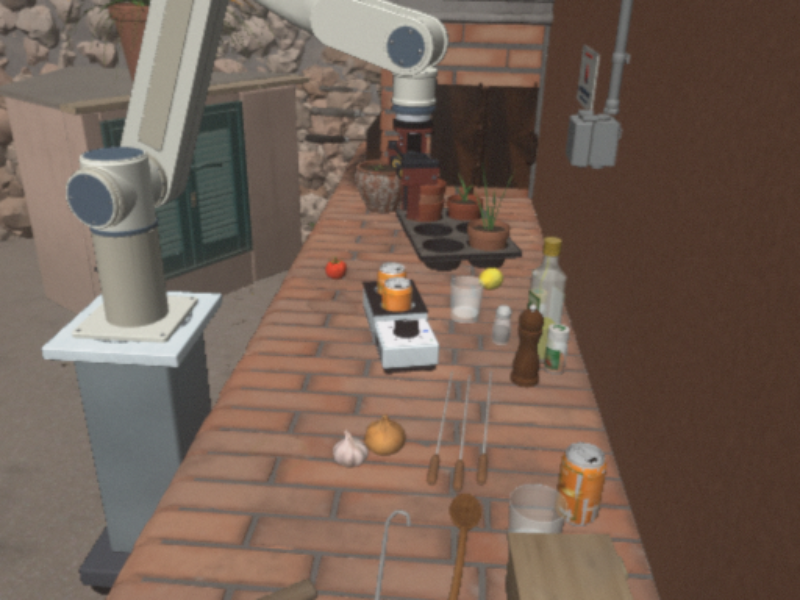

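Both cans stand upright in the wells, at about (392,280) and (397,295). The bystanders haven't moved and the arm is clear.

```bash
python3 -c "
from workcell import ctrl
print(ctrl.close_job())"
```

```text
the job is handed in; nothing more can be done
None
```

Both open cans are in the chiller, one in each well, and the dial's pointer is on the blue mark. I handed the job in at about 30 s of the 72 s allowed; no verdict is reported.

- **Cans:** I carried each one upright and lowered it until it touched the well floor, with about 8–11 N at contact, before letting go. In the last pictures both stand upright.
- **Dial:** I turned it about 102° clockwise by its bar after both cans were in. In the wrist picture taken after letting go, the pointer lines up with the blue mark to within about a pixel.
- **Bystanders:** The tomato, onion, garlic and tumbler look the same in the side view before and after. At hand-in the arm was clear of everything and the wrist force was near zero.
- **Disagreements:** The top, side and wrist cameras differed by about 2–3 mm on the well and dial positions. I averaged them or corrected with the wrist view, and neither can met noticeable side force going in. The wrist picture taken before turning put the blue mark's direction at 11.2° instead of the 14.5° I used. The picture after turning supports 14.5°.

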